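# Flip the sandwich panel over onto the blue board

### The job

With the fingertips, push the small black-skinned sandwich panel up against the edge of the blue-topped board that faces it, tip it up against that edge and let it flip over onto the board, so that it lies flat with its yellow core side up. Then push it on just until it no longer overhangs, its side lined up with that same edge of the board (up to a centimetre inside is fine). Do not lift the panel off the table or carry it, leave the other things where they are, and finish clear of everything.

Things in the scene. Friction and masses are not known exactly. Their poses are not given: they have to be found in the camera images.
- board: Fixed wooden board with a blue top, 240 mm (its x) by 260 mm (its y) by 20 mm high, on the table. Origin at the centre of its underside, z up. The edge to push against is its upright 20 mm high face at local x = -120 mm, running along its y; the panel starts on the table beyond that face, towards the board's -x.
- panel: Loose sandwich panel, 0.08-0.17 kg: black skin 100 (its x) x 120 (y) x 4 mm; centred under it a yellow core 72 x 92 x 12 mm, so the skin's rim overhangs 14 mm all round. Origin: centre of the core's free face; z points from core to skin (core z 0-12, skin 12-16 mm). Starts skin up, core on the table, its x within 0.35 rad of the board's x; fingertips fit a little way under the rim. Flipped: z down.
- corner0 (a point): Corner of the panel's black skin, at mid thickness of the skin: panel local (-50, -60, 14) mm.
- corner1 (a point): Corner of the panel's black skin, at mid thickness of the skin: panel local (-50, 60, 14) mm.
- corner2 (a point): Corner of the panel's black skin, at mid thickness of the skin: panel local (50, -60, 14) mm.
- corner3 (a point): Corner of the panel's black skin, at mid thickness of the skin: panel local (50, 60, 14) mm.
- jar: Loose amber jar, 44 mm across, 55 mm high, standing on the far part of the board (80 mm beyond its centre in its x). Origin at the centre of its underside. Leave it alone.
- tub: Loose white plastic tub, 90 mm across at the rim, 80 mm high, on the table to the robot's right. Origin at the centre of its underside. Leave it alone.
- roller: Loose laminating roller with a wooden handle, about 180 mm long along its x, 80 mm wide at the roll, 25 mm high, on the table between panel and robot. Origin under its middle. Leave it alone.
- stick: Loose wooden mixing stick, 150 by 18 by 5 mm, on the table beside the board. Origin at the centre of its underside. Leave it alone.
- brush: Loose brush lying on the table to the robot's right. Leave it alone.
- sander: Loose cork sanding block, 110 by 60 by 30 mm, on the table, further from the robot than the panel. Origin at the centre of its underside. Leave it alone.
- can: Loose low yellow can, 72 mm across, 45 mm high, on the table between board and robot. Origin at the centre of its underside. Leave it alone.
Things that resemble listed ones, but are neither listed nor needed, are in the scene too. Of the things like the panel, leave any that is green or purple; of the rest the smaller one is meant.

How it is judged:
On the way:
1. the panel is tipped up on edge (50 to 125 degrees) against the facing edge of the board (angle between panel's own z axis and vertical between 0.87 and 2.18 rad and x of panel in the frame of board between -0.2 and -0.07 m), for 0.05 s.
At the end, for the whole second after the job is handed in: The panel lies at rest, flat (within 4 degrees) on the board, yellow core up, no corner of its skin over 2-3 mm outside the board's outline, its near side at most 15 mm inside the edge it was flipped over (centre within 65 mm of it) and square to it within 0.15 rad (angle between panel's own z axis and vertical above 3.07 rad and z of panel in the frame of board between 0.03 and 0.04 m and x of panel in the frame of board below -0.055 m and angle between the x axis of panel and the x axis of board, either way round below 0.15 rad and linear speed of panel below 0.01 m/s and angular speed of panel below 0.1 rad/s and x of corner0 in the frame of board between -0.123 and 0.122 m and y of corner0 in the frame of board between -0.132 and 0.132 m and x of corner1 in the frame of board between -0.123 and 0.122 m and y of corner1 in the frame of board between -0.132 and 0.132 m and x of corner2 in the frame of board between -0.123 and 0.122 m and y of corner2 in the frame of board between -0.132 and 0.132 m and x of corner3 in the frame of board between -0.123 and 0.122 m and y of corner3 in the frame of board between -0.132 and 0.132 m); the robot touches nothing.
It fails at once if the panel is lifted or carried: all four corners of its skin more than 45 mm above the table at once (height (world z) of each of corner0, corner1, corner2, corner3 above 0.045 m).
It fails at once if another thing is moved by more than 20 mm (distance of any of jar, tub, roller, stick, brush, sander, can from where it was at the start of the episode above 0.02 m).
It also fails if it takes over 58 s, if anything falls off the work surface, if the arm or the gripper's body presses on something with over 40 N, if the wrist force passes 120 N, or if a joint passes its speed limit or range.

### The arm

A 6-joint arm with a two-finger parallel gripper is mounted at the origin on the work surface. World frame = base frame: x ahead of the robot, y to its left, z up, the work surface at z = 0. Lengths are in m, angles in rad, forces in N, time in s.
With the tool pointing down it reaches from about 0.4 to 0.925 m from the base axis. Payload 3.4 kg.
Tool frame: the origin (TCP) lies midway between the tips of the shut fingers; the grasp point (between the pads) lies 19 mm behind it; z points along the fingers, y is the direction in which the jaws open and shut (so a half turn about z gives the same grasp; the last joint's range is limited). The gripper opens to 85 mm and grips with 20 to 120 N. Pads are 22 mm wide; open, the fingers measure 114 mm over their backs; the gripper's body (76 mm by 85 mm) begins 54 mm behind the grasp point. The pads swing forward as they close: fully open they stand 13 mm farther back than shut.
Start: joints at [1.04, 0.307, 1.506, -0, 1.328, -0.073], TCP at [0.254, 0.516, 0.231] pointing down, gripper open.
Joint ranges: [-3.12, 3.12], [-1.05, 2.28], [0.14, 2.33], [-1.42, 4.57], [0.1, 2.73], [-2.68, 2.68]. Speed limits (rad/s): [2.57, 2.57, 3.14, 3.14, 3.14, 3.14].

### API

Orientations are given as a unit quaternion [x, y, z, w].
In Python, from cell import sense, read_camera, workorder gives the robot as it stands.
- The arm moves only by the tool jog_arm, never from a script. Its argument "commands" is a list of rows, each an object with "jaw": the closure, from 0 (fully open) to 1 (shut); "linear": the shift along the tool's x, y, z in mm, a list of three; "twist": the turn, a rotation vector about the tool's x, y, z in rad, a list of three. In form: [{"jaw": jaw, "linear": [x, y, z], "twist": [ax, ay, az]}, ...]. A call has 1 to 8 rows; each row is the pose to reach, as a shift and turn from the pose measured when the call began, along the tool's axes at that moment; what a row does not reach only later rows make up. A row lasts 1/10 s, in which the tool goes at most 50 mm and 8.59 degrees, less where a joint would pass 70% of its speed; a pose out of reach is approached as far as the arm can. A call with a gripper value outside its range is refused whole. The fingers move at their own pace and stop on an object; the grip force is fixed at half the most. Time passes only in rows, so rows that repeat a pose let the fingers close. It gives the time, the measured TCP pose, the force and the opening at its end, in the units of the state.
- sense(): the state, without advancing time (a new reading comes with each control period).
- read_camera(name): name is "side" or "top"; returns a dict with "color" (384x512x3 uint8, red, green, blue), "K" (3x3 intrinsics, pixels), "R" (3x3) and "t" (3): a world point X has camera coordinates R X + t. Camera axes: x right, y down, z forward; pixel columns grow to the right and rows downward; lengths in m; the calibration is good to about 2 mm. A picture is of the moment at which its call begins. There is no depth.
- workorder.job_done(): hands the job in, once; it reports no verdict.
The state is a dict: "clock": time; "joint_pos": joint angles; "joint_velocities": joint speeds; "tau": joint torques, N m; "tool_pos": TCP position; "ee_rot": TCP orientation; "force": force on the tool from outside, world axes, zero at the start; "ft_torque": the same for the moment, N m; "gripper_width": finger opening in m.
Only numpy, scipy, OpenCV 4.12 (cv2) and the standard library are available. Lean on these libraries where they do the work, as an engineer would, in place of code of your own. Each camera call takes 0.05 s, during which the arm holds its last target.

## Working session

There is one attempt and no reset: what is moved stays moved. The work goes in short steps, Python scripts to look and compute and a tool call to move; the robot and the scene stay as the last step left them, time stands still between calls to the robot, and variables do not carry over. Pictures are saved under pics/ and viewed, and the job is handed in when it is done.

Besides the shell and the picture viewer there is one more tool, called after "Call:" as a command line: name --argument value ..., lists and objects as JSON in quotes. jog_arm: Moves the arm, as the interface text tells. Its arguments: {"type":"object","properties":{"commands":{"type":"array"}},"required":["commands"]}

```bash
ls; mkdir -p pics
python3 - <<'E'
from cell import sense, read_camera
import cv2,numpy as np
print(sense())
for n in("side","top"):
    c=read_camera(n); cv2.imwrite(f"pics/{n}0.png",c["color"][:,:,::-1]); print(n,c["K"],c["R"],c["t"])
    np.savez(f"pics/{n}0.npz",**c)
E
```

```text
pics
{'clock': 0.0, 'joint_pos': array([ 1.04050472e+00,  3.07557223e-01,  1.50765627e+00, -5.78390388e-06,
        1.32838082e+00, -7.34914109e-02]), 'joint_velocities': array([-0.00034285,  0.00017228, -0.00187878, -0.00035518,  0.00060433,
       -0.00061569]), 'tau': array([-2.00304567e-03, -4.57554781e+01, -2.51910675e+01, -1.47887658e-05,
        1.31352883e-02,  1.54685250e-05]), 'tool_pos': array([0.25329369, 0.5154447 , 0.23039652]), 'ee_rot': array([ 2.26418667e-01,  9.74029561e-01, -9.56404607e-04, -2.94894288e-04]), 'force': array([ 0.3263331 , -0.38715949, -0.28162536]), 'ft_torque': array([ 0.02888256, -0.025839  ,  0.01565259]), 'gripper_width': 0.08537316511311616}
side [[380.68014101   0.         252.7967804 ]
 [  0.         380.68014101 189.89680044]
 [  0.           0.           1.        ]] [[ 0.76578268 -0.64294246  0.0142087 ]
 [-0.41157566 -0.50694855 -0.75736956]
 [ 0.49414812  0.57413253 -0.65283188]] [-0.46465174  0.29223582  0.85581845]
top [[480.31828408   0.         251.44858963]
 [  0.         480.31828408 193.67848585]
 [  0.           0.           1.        ]] [[-0.02222284 -0.99968175  0.01193948]
 [-0.99445575  0.02087576 -0.10306287]
 [ 0.10278082 -0.01416363 -0.99460318]] [-0.00717534  0.60039838  1.48063269]
```

View pics/top0.png

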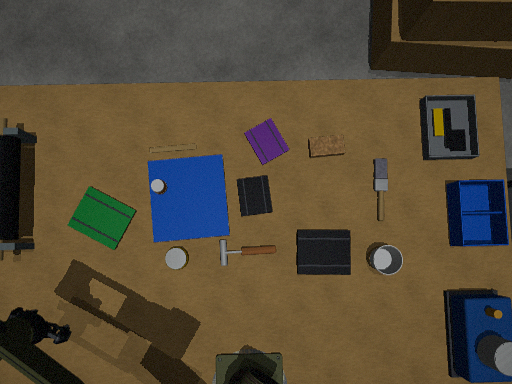

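View pics/side0.png

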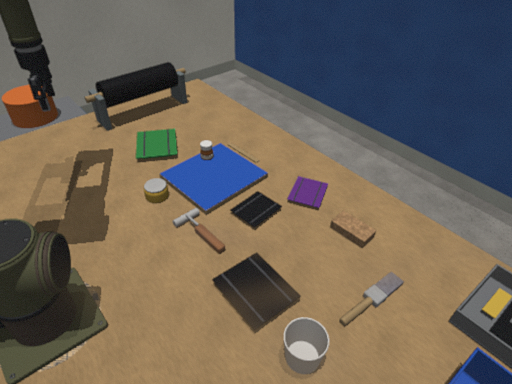

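The top view shows the blue board at about (189,198) and the small black panel at (254,196), on the board's right (world -y) side. The roller, at (248,251), lies nearer the robot. The larger black panel at (323,251) is the decoy. Next I measure these.

```bash
cat > h.py <<'E'
import numpy as np,cv2
from cell import sense, read_camera
def ray(c,uv,z):
    d=c["R"].T@np.linalg.inv(c["K"])@np.array([uv[0],uv[1],1.]); o=-c["R"].T@c["t"]
    return o+d*(z-o[2])/d[2]
def proj(c,X):
    p=c["K"]@(c["R"]@np.asarray(X,float)+c["t"]); return p[:2]/p[2]
def big(mask,u0,v0):
    n,l,s,ce=cv2.connectedComponentsWithStats(mask.astype(np.uint8))
    k=l[v0,u0]; return (l==k) if k else None
def rect(c,mask,z):
    cs,_=cv2.findContours(mask.astype(np.uint8),cv2.RETR_EXTERNAL,cv2.CHAIN_APPROX_NONE)
    cn=max(cs,key=cv2.contourArea)[:,0,:]
    P=np.array([ray(c,p,z)[:2] for p in cn])
    r=cv2.minAreaRect((P*1000).astype(np.float32)); return r, cv2.boxPoints(r)
E
python3 - <<'E'
from h import *
c=dict(np.load("pics/top0.npz")); im=c["color"].astype(int); r,g,b=im[...,0],im[...,1],im[...,2]
m=big((b>100)&(r<80),189,210); print("board",rect(c,m,.02))
s=im.sum(2); 
for p in [(246,190),(265,190),(250,200)]: print(im[p[1],p[0]])
dark=(s<170).astype(np.uint8); dark=cv2.morphologyEx(dark,cv2.MORPH_CLOSE,np.ones((3,3)))
m=big(dark,254,200); print("panel",m.sum(),rect(c,m,.016))
print("roller box px -> world"); 
hand=big(((r-b)>60)&(r>110)&(g<r*0.72),262,250)
for p in [(219,239),(228,265),(276,250),(242,249)]: print(p,ray(c,p,.012))
cv2.imwrite("pics/crop0.png",cv2.resize(im[140:280,140:290].astype(np.uint8)[:,:,::-1],None,fx=4,fy=4,interpolation=cv2.INTER_CUBIC))
E
```

```text
board (((593.7549438476562, 181.3120574951172), (258.16229248046875, 238.49143981933594), 4.209228038787842), array([[456.26947 , 290.76175 ],
       [473.77448 ,  52.91358 ],
       [731.2404  ,  71.862366],
       [713.7354  , 309.71054 ]], dtype=float32))
[22 28 26]
[22 22 31]
[32 31 33]
panel 1211 (((596.9812622070312, -28.517803192138672), (121.71236419677734, 101.70297241210938), 6.366697788238525), array([[530.86145 ,  15.271636],
       [542.1394  , -85.804085],
       [663.1011  , -72.30724 ],
       [651.8231  ,  28.768478]], dtype=float32))
roller box px -> world
(219, 239) [0.46055646 0.08509655 0.012     ]
(228, 265) [0.37873308 0.05813019 0.012     ]
(276, 250) [ 0.42208331 -0.09379948  0.012     ]
(242, 249) [0.42760812 0.01322186 0.012     ]
```

View pics/crop0.png

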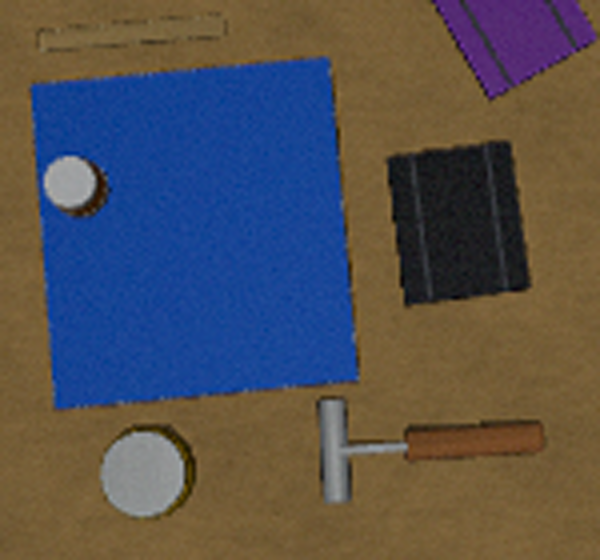

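```bash
cat >> h.py <<'E'
from scipy.spatial.transform import Rotation as Ro
YAW=np.deg2rad(4.2)
F=np.array([-np.sin(YAW),np.cos(YAW),0]); S=np.array([np.cos(YAW),np.sin(YAW),0])  # push dir, tool y
E0=np.array([.6025,.0624,0]) # centre of board's facing edge (approx)
def goal(beta):
    z=np.array([0,0,-1.]); R=np.column_stack([F,S,z]); return Ro.from_matrix(R)*Ro.from_euler('y',beta)
def to(f,s,z,beta):
    "f along push dir rel. to board edge, s lateral (board -y) rel board centre; mm -> jog"
    st=sense(); R=Ro.from_quat(st["ee_rot"]); p=st["tool_pos"]
    P=E0+F*f/1e3+S*s/1e3; P[2]=z/1e3
    print("lin",np.round(R.inv().apply(P-p)*1e3,1),"tw",np.round((R.inv()*goal(beta)).as_rotvec(),3))
def where():
    st=sense(); p=st["tool_pos"]; d=p-E0
    print("t %.2f f %.1f s %.1f z %.1f"%(st["clock"],d@F*1e3,d@S*1e3,p[2]*1e3),"rv",np.round((Ro.from_matrix(np.column_stack([F,S,[0,0,-1.]])).inv()*Ro.from_quat(st["ee_rot"])).as_rotvec(),3),"Ff %.1f Fs %.1f Fz %.1f"%(st["force"]@F,st["force"]@S,st["force"][2]),"w",round(st["gripper_width"],4))
E
python3 - <<'E'
from h import *
for q in [(597.0,-28.5),(602.6,-78.2),(591.4,21.2)]:
    d=np.array([q[0]/1e3,q[1]/1e3,0])-E0; print(d@F*1e3,d@S*1e3)
where(); to(-195,-10,150,.35)
E
```

```text
-90.25307589550125 -12.142581743636299
-140.2297393174716 -10.197559068422581
-40.276412473530954 -14.08760441885002
t 0.10 f 477.5 s -315.1 z 230.5 rv [ 2.000e-03 -1.000e-03 -1.041e+00] Ff 0.2 Fs -0.5 Fz -0.6 w 0.0852
lin [-603.2 -425.7   81.2] tw [-0.184  0.319  1.029]
```

Call:
jog_arm --commands '[{"jaw": 0,"linear": [-603,-426,0],"twist": [-0.184,0.319,1.029]},{"jaw": 0,"linear": [-603,-426,0],"twist": [-0.184,0.319,1.029]},{"jaw": 0,"linear": [-603,-426,0],"twist": [-0.184,0.319,1.029]},{"jaw": 0,"linear": [-603,-426,0],"twist": [-0.184,0.319,1.029]},{"jaw": 0,"linear": [-603,-426,0],"twist": [-0.184,0.319,1.029]},{"jaw": 0,"linear": [-603,-426,0],"twist": [-0.184,0.319,1.029]},{"jaw": 0,"linear": [-603,-426,0],"twist": [-0.184,0.319,1.029]},{"jaw": 0,"linear": [-603,-426,0],"twist": [-0.184,0.319,1.029]}]'

```text
clock: 0.9
tool_pos: [0.4445, 0.1621, 0.231]
ee_rot: [0.672, 0.719, 0.119, -0.128]
force: [1.1, 0.4, -0.2]
gripper_width: 0.0856
```

```bash
python3 -c "
from h import *
where(); to(-195,-10,150,.35)"
```

```text
t 0.90 f 111.0 s -150.3 z 231.0 rv [0.001 0.352 0.005] Ff 0.3 Fs 1.1 Fz -0.2 w 0.0856
lin [-314.5  141.9  -29.4] tw [ 0.    -0.002 -0.005]
```

Call:
jog_arm --commands '[{"jaw": 0,"linear": [-314,142,-29],"twist": [0,0,-0.005]},{"jaw": 0,"linear": [-314,142,-29],"twist": [0,0,-0.005]},{"jaw": 0,"linear": [-314,142,-29],"twist": [0,0,-0.005]},{"jaw": 0,"linear": [-314,142,-29],"twist": [0,0,-0.005]},{"jaw": 0,"linear": [-314,142,-29],"twist": [0,0,-0.005]},{"jaw": 0,"linear": [-314,142,-29],"twist": [0,0,-0.005]},{"jaw": 0,"linear": [-314,142,-29],"twist": [0,0,-0.005]},{"jaw": 0,"linear": [-314,142,-29],"twist": [0,0,-0.005]}]'

```text
clock: 1.7
tool_pos: [0.6094, -0.1382, 0.1465]
ee_rot: [0.672, 0.72, 0.119, -0.127]
force: [-0.1, 0.2, 1.1]
gripper_width: 0.0851
```

```bash
python3 -c "
from h import *
where(); to(-195,-10,20,.35);to(-195,-10,-5,.35)
for n in('top','side'):
    c=read_camera(n); cv2.imwrite('pics/%s1.png'%n,c['color'][:,:,::-1])"
```

```text
t 1.70 f -200.6 s -7.8 z 146.5 rv [-0.001  0.349  0.005] Ff 0.2 Fs -0.0 Fz 1.1 w 0.0851
lin [-38.   -2.2 120.8] tw [ 0.002  0.001 -0.005]
lin [-46.6  -2.2 144.3] tw [ 0.002  0.001 -0.005]
```

View pics/side1.png

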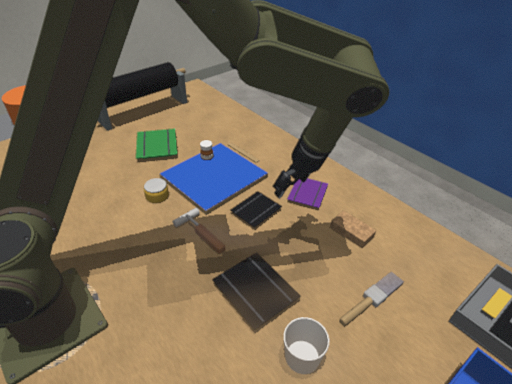

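The gripper (fingertips near (285,190)) hangs behind the panel, clear of everything. Next I lower it to just above the table.

Call:
jog_arm --commands '[{"jaw": 0,"linear": [-38,-2,121],"twist": [0.002,0,-0.005]},{"jaw": 0,"linear": [-38,-2,121],"twist": [0.002,0,-0.005]},{"jaw": 0,"linear": [-38,-2,121],"twist": [0.002,0,-0.005]},{"jaw": 0,"linear": [-43,-2,135],"twist": [0.002,0,-0.005]},{"jaw": 0,"linear": [-45,-2,140],"twist": [0.002,0,-0.005]},{"jaw": 0,"linear": [-45,-2,140],"twist": [0.002,0,-0.005]}]'

```text
clock: 2.4
tool_pos: [0.6041, -0.1265, 0.0019]
ee_rot: [0.669, 0.722, 0.119, -0.13]
force: [0.1, 0.2, 0.7]
gripper_width: 0.0857
```

```bash
python3 -c "
from h import *
where(); to(-195,-10,-5,.35);
for n in('top','side'):
    c=read_camera(n); im=c['color'][:,:,::-1]; im=im[130:250,200:340] if n=='side' else im[150:250,200:330]
    cv2.imwrite('pics/%s2.png'%n,cv2.resize(im,None,fx=5,fy=5,interpolation=cv2.INTER_CUBIC))"
```

```text
t 2.40 f -188.5 s -12.2 z 1.9 rv [ 0.002  0.353 -0.004] Ff 0.2 Fs 0.2 Fz 0.7 w 0.0857
lin [-8.5  2.2  4.3] tw [-0.003 -0.003  0.003]
```

View pics/side2.png

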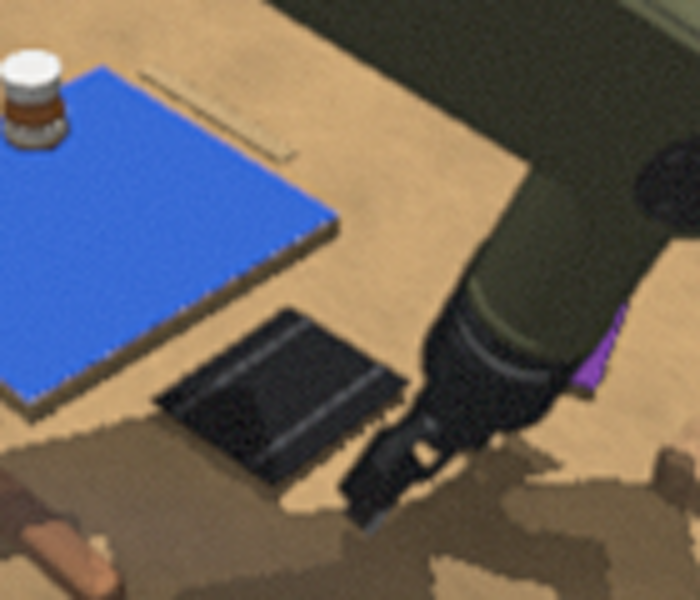

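Fingertips are low behind the panel's rear edge, no table contact. Next I lower slightly and push.

Call:
jog_arm --commands '[{"jaw": 0,"linear": [6.5,0,11],"twist": [0,0,0]},{"jaw": 0,"linear": [16,0,14.5],"twist": [0,0,0]},{"jaw": 0,"linear": [25.5,0,18],"twist": [0,0,0]},{"jaw": 0,"linear": [35,0,21],"twist": [0,0,0]},{"jaw": 0,"linear": [44,0,24.5],"twist": [0,0,0]},{"jaw": 0,"linear": [53.5,0,28],"twist": [0,0,0]},{"jaw": 0,"linear": [61,0,31],"twist": [0,0,0]},{"jaw": 0,"linear": [61,0,31],"twist": [0,0,0]}]'

```text
clock: 3.3
tool_pos: [0.5994, -0.058, -0.0049]
ee_rot: [0.668, 0.723, 0.119, -0.129]
force: [1.2, -0.0, -0.6]
gripper_width: 0.0856
```

```bash
cat > look.py <<'E'
import sys
from h import *
n0=sys.argv[1]; where(); 
a=[]
for n in('side','top'):
    c=read_camera(n); im=c['color'][:,:,::-1]; np.savez('pics/%s%s.npz'%(n,n0),**c)
    im=im[120:250,190:320] if n=='side' else im[130:260,160:290]
    a.append(cv2.resize(im,(400,400),interpolation=cv2.INTER_CUBIC))
cv2.imwrite('pics/v%s.png'%n0,np.hstack(a))
E
python3 look.py 3
```

```text
t 3.30 f -119.9 s -11.9 z -4.9 rv [ 0.001  0.353 -0.005] Ff -0.1 Fs 1.2 Fz -0.6 w 0.0856
```

View pics/v3.png

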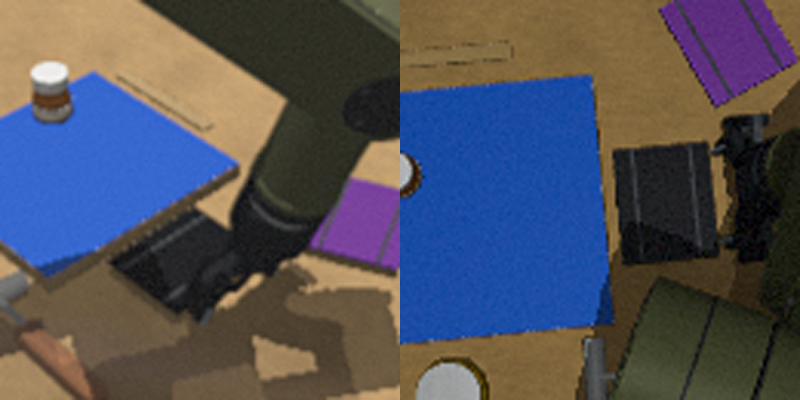

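The panel has been pushed square, with about 10 mm of gap left to the board edge at x≈605 in the right picture. Next I push on to contact.

Call:
jog_arm --commands '[{"jaw": 0,"linear": [7.5,0,2.7],"twist": [0,0,0]},{"jaw": 0,"linear": [12,0,4.4],"twist": [0,0,0]},{"jaw": 0,"linear": [16,0,5.8],"twist": [0,0,0]},{"jaw": 0,"linear": [18,0,6.5],"twist": [0,0,0]},{"jaw": 0,"linear": [18,0,6.5],"twist": [0,0,0]}]'

```text
clock: 3.9
tool_pos: [0.5986, -0.0434, -0.0051]
ee_rot: [0.669, 0.723, 0.117, -0.126]
force: [-2.2, -10.4, 1.5]
gripper_width: 0.0852
```

```bash
python3 look.py 4
```

```text
t 3.90 f -105.2 s -11.6 z -5.1 rv [-0.001  0.346 -0.005] Ff -10.2 Fs -2.9 Fz 1.5 w 0.0852
```

View pics/v4.png

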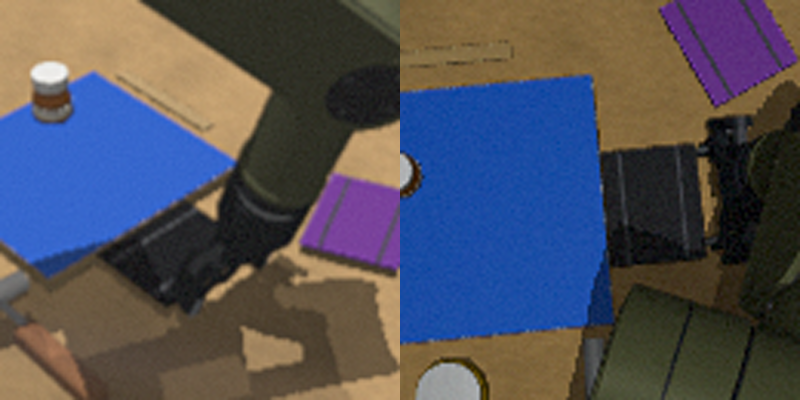

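Panel is against the edge, with 10 N of push. Next I lift the rear rim along an arc, keeping some forward preload.

Call:
jog_arm --commands '[{"jaw": 0,"linear": [5.7,0,-1.1],"twist": [0,0,0]},{"jaw": 0,"linear": [7.1,0,-4.9],"twist": [0,0,0]},{"jaw": 0,"linear": [9.4,0,-8.3],"twist": [0,0,0]},{"jaw": 0,"linear": [11.2,0,-11.9],"twist": [0,0,0]},{"jaw": 0,"linear": [11.2,0,-11.9],"twist": [0,0,0]}]'

```text
clock: 4.5
tool_pos: [0.5989, -0.0424, 0.0099]
ee_rot: [0.669, 0.724, 0.115, -0.122]
force: [-4.1, -16.7, 1.5]
gripper_width: 0.0854
```

```bash
python3 look.py 5
```

```text
t 4.50 f -104.3 s -11.3 z 9.9 rv [-0.003  0.337 -0.006] Ff -16.4 Fs -5.3 Fz 1.5 w 0.0854
```

View pics/v5.png

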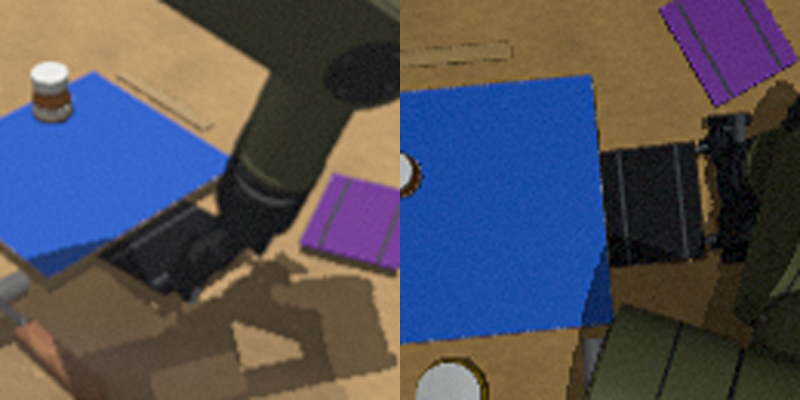

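```bash
python3 -c "
from h import *
a=[]
for k in '45':
    im=np.load('pics/side%s.npz'%k)['color'][185:235,215:275,::-1]
    a.append(cv2.resize(im.astype(float)*1.6,(395,330),interpolation=cv2.INTER_CUBIC).clip(0,255))
cv2.imwrite('pics/c45.png',np.hstack(a))"
```

```text
[ WARN:0@0.523] global loadsave.cpp:1063 imwrite_ Unsupported depth image for selected encoder is fallbacked to CV_8U.
```

View pics/c45.png

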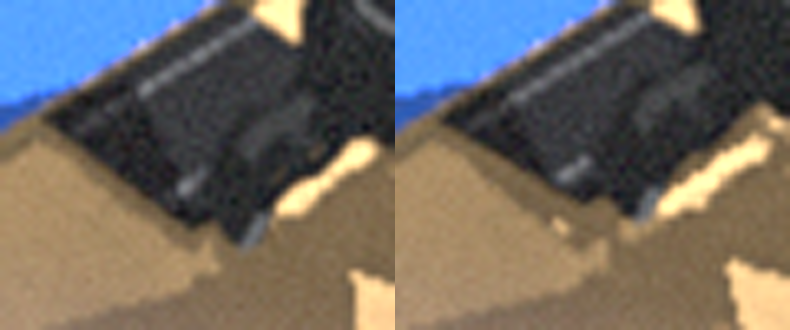

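The right crop shows light under the raised rim, so it is tipping. Next I continue along the arc.

Call:
jog_arm --commands '[{"jaw": 0,"linear": [7.3,0,-2.7],"twist": [0,0,0]},{"jaw": 0,"linear": [9.9,0,-7.1],"twist": [0,0,0]},{"jaw": 0,"linear": [13.5,0,-11.2],"twist": [0,0,0]},{"jaw": 0,"linear": [17.5,0,-15.1],"twist": [0,0,0]},{"jaw": 0,"linear": [21,0,-18],"twist": [0,0,0]},{"jaw": 0,"linear": [25,0,-21],"twist": [0,0,0]},{"jaw": 0,"linear": [28.5,0,-24],"twist": [0,0,0]},{"jaw": 0,"linear": [28.5,0,-24],"twist": [0,0,0]}]'

```text
clock: 5.4
tool_pos: [0.5992, -0.026, 0.0432]
ee_rot: [0.669, 0.725, 0.115, -0.119]
force: [-0.8, -8.3, 5.7]
gripper_width: 0.0852
```

```bash
python3 look.py 6
```

```text
t 5.40 f -88.0 s -9.8 z 43.2 rv [-0.007  0.333 -0.006] Ff -8.2 Fs -1.4 Fz 5.7 w 0.0852
```

View pics/v6.png

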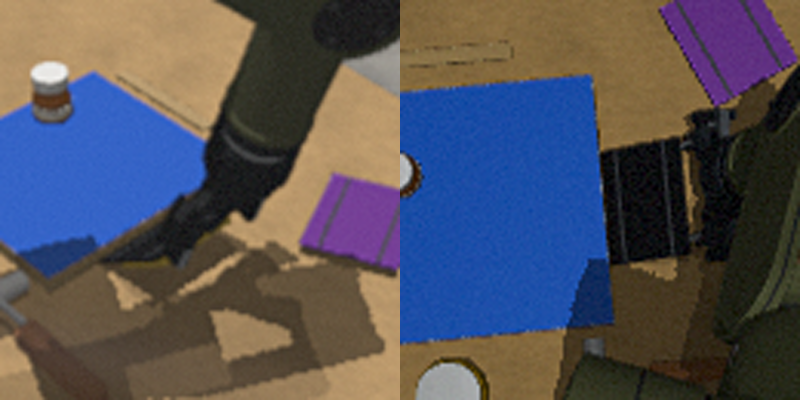

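The panel is at about 35°, with the fingertips under the rim. Next I follow the arc further.

Call:
jog_arm --commands '[{"jaw": 0,"linear": [10.5,0,-2.7],"twist": [0,0,0]},{"jaw": 0,"linear": [18,0,-5.5],"twist": [0,0,0]},{"jaw": 0,"linear": [25,0,-8.3],"twist": [0,0,0]},{"jaw": 0,"linear": [33,0,-9.7],"twist": [0,0,0]},{"jaw": 0,"linear": [41,0,-11],"twist": [0,0,0]},{"jaw": 0,"linear": [48.5,0,-12],"twist": [0,0,0]},{"jaw": 0,"linear": [54,0,-12],"twist": [0,0,0]},{"jaw": 0,"linear": [54,0,-12],"twist": [0,0,0]}]'

```text
clock: 6.3
tool_pos: [0.5948, 0.0216, 0.0721]
ee_rot: [0.669, 0.725, 0.115, -0.119]
force: [-0.7, -0.4, -0.4]
gripper_width: 0.0854
```

```bash
python3 look.py 7
```

```text
t 6.30 f -40.1 s -10.6 z 72.1 rv [-0.007  0.333 -0.007] Ff -0.3 Fs -0.7 Fz -0.4 w 0.0854
```

View pics/v7.png

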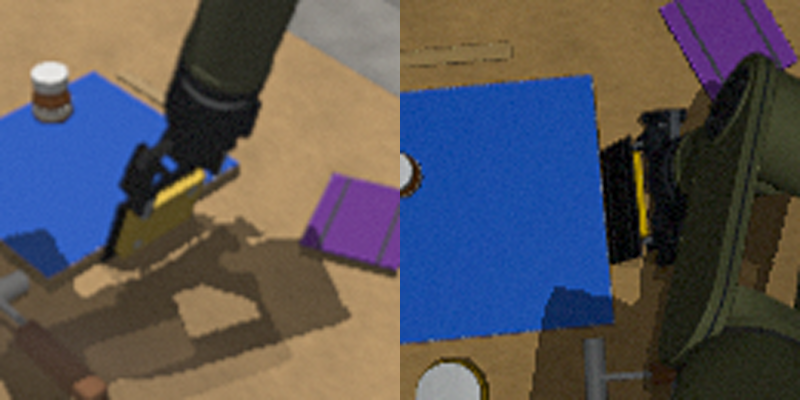

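Panel stands at about 65–70°, with its yellow core facing back and the fingertips behind the top rim. Next I push it over the edge.

Call:
jog_arm --commands '[{"jaw": 0,"linear": [12.5,0,0],"twist": [0,0,0]},{"jaw": 0,"linear": [23,0,1.5],"twist": [0,0,0]},{"jaw": 0,"linear": [32.5,0,4],"twist": [0,0,0]},{"jaw": 0,"linear": [42,0,7],"twist": [0,0,0]},{"jaw": 0,"linear": [49.5,0,10],"twist": [0,0,0]},{"jaw": 0,"linear": [57,0,13],"twist": [0,0,0]},{"jaw": 0,"linear": [64,0,16],"twist": [0,0,0]},{"jaw": 0,"linear": [64,0,16],"twist": [0,0,0]}]'

```text
clock: 7.2
tool_pos: [0.589, 0.0878, 0.0771]
ee_rot: [0.669, 0.725, 0.115, -0.12]
force: [-0.4, -1.0, 0.6]
gripper_width: 0.085
```

```bash
python3 look.py 8
```

```text
t 7.20 f 26.4 s -11.6 z 77.1 rv [-0.005  0.333 -0.008] Ff -1.0 Fs -0.5 Fz 0.6 w 0.085
```

View pics/v8.png

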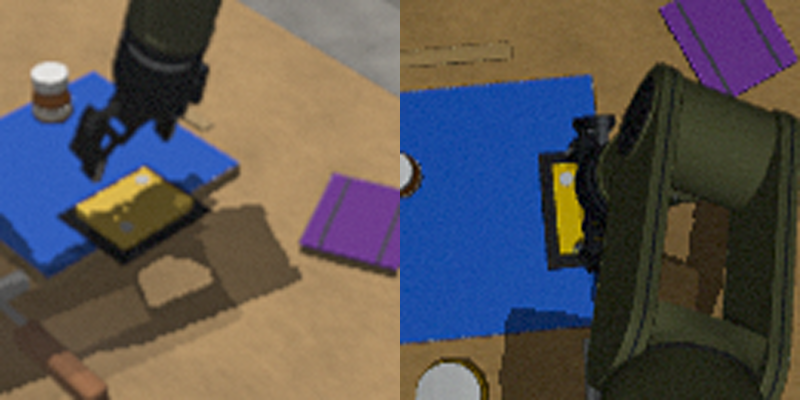

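It has flipped onto the board, core up, with an overhang. Next I back off with the tool vertical and measure the overhang.

```bash
python3 -c "
from h import *
to(26,-12,100,.33);to(-100,-12,100,0)"
```

```text
lin [  8.1  -0.6 -21.4] tw [ 0.005 -0.003  0.008]
lin [-110.9   -1.4  -62.5] tw [ 0.006 -0.333  0.007]
```

Call:
jog_arm --commands '[{"jaw": 0,"linear": [8,0,-21],"twist": [0,0,0]},{"jaw": 0,"linear": [-111,-1.5,-62],"twist": [0.006,-0.333,0.007]},{"jaw": 0,"linear": [-111,-1.5,-62],"twist": [0.006,-0.333,0.007]},{"jaw": 0,"linear": [-111,-1.5,-62],"twist": [0.006,-0.333,0.007]},{"jaw": 0,"linear": [-111,-1.5,-62],"twist": [0.006,-0.333,0.007]},{"jaw": 0,"linear": [-111,-1.5,-62],"twist": [0.006,-0.333,0.007]}]'

```text
clock: 7.9
tool_pos: [0.5976, -0.0382, 0.0994]
ee_rot: [0.681, 0.732, 0.0, -0.001]
force: [-1.3, -0.3, -0.9]
gripper_width: 0.0855
```

```bash
python3 look.py 9
cat > meas.py <<'E'
import sys
from h import *
n0=sys.argv[1]
for n in('side','top'):
    c=dict(np.load('pics/%s%s.npz'%(n,n0))); hsv=cv2.cvtColor(c['color'],cv2.COLOR_RGB2HSV)
    y=((hsv[...,0]>20)&(hsv[...,0]<32)&(hsv[...,1]>190)&(hsv[...,2]>90)).astype(np.uint8)
    y=cv2.morphologyEx(y,cv2.MORPH_CLOSE,np.ones((5,5)))
    k,l,s,ce=cv2.connectedComponentsWithStats(y)
    for i in range(1,k):
        if s[i,4]>150:
            r,b=rect(c,l==i,.036); b=np.c_[b/1e3,np.zeros(4)]-E0
            print(n,s[i],np.round(r[1],1),"f",np.round(b@F*1e3,1),"s",np.round(b@S*1e3,1))
E
python3 meas.py 9
```

```text
t 7.90 f -100.0 s -12.3 z 99.4 rv [0.    0.001 0.001] Ff -0.2 Fs -1.4 Fz -0.9 w 0.0855
top [433 109  11  27 251] [85.5 29.9] f [-681.3 -711.2 -717.4 -687.6] s [123.  120.9 206.1 208.3]
top [209 182  24  31 597] [91.5 70.9] f [ 47.6 -23.3 -22.8  48.1] s [-54.6 -54.2  37.2  36.9]
```

View pics/v9.png

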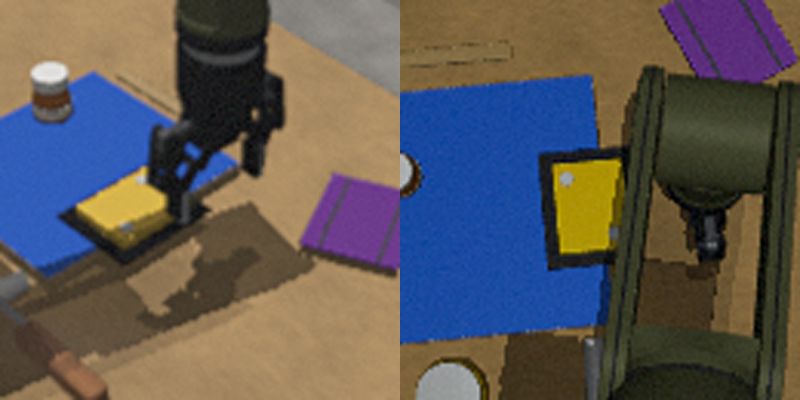

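The core measures 71×92 mm (true 72×92) and lies square. Its rear side is at f≈-23, so the skin overhangs about 37 mm. The fingertips must close a little to bear on the 92 mm core. Next I lower behind it at jaw 0.3.

Call:
jog_arm --commands '[{"jaw": 0.3,"linear": [15,3.5,35],"twist": [0,0,0]},{"jaw": 0.3,"linear": [20,3.5,65],"twist": [0,0,0]},{"jaw": 0.3,"linear": [20,3.5,77],"twist": [0,0,0]},{"jaw": 0.3,"linear": [20,3.5,77],"twist": [0,0,0]},{"jaw": 0.3,"linear": [20,3.5,77],"twist": [0,0,0]}]'

```text
clock: 8.5
tool_pos: [0.5999, -0.0176, 0.0226]
ee_rot: [0.681, 0.732, 0.0, -0.001]
force: [0.4, -0.2, -0.2]
gripper_width: 0.0602
```

```bash
python3 look.py 10; python3 -c "
from h import *
im=np.load('pics/side10.npz')['color'][150:220,200:290,::-1]
cv2.imwrite('pics/c10.png',cv2.resize(im,None,fx=8,fy=8,interpolation=cv2.INTER_CUBIC))"
```

```text
t 8.50 f -79.6 s -8.5 z 22.6 rv [0.    0.001 0.001] Ff -0.3 Fs 0.3 Fz -0.2 w 0.0602
```

View pics/c10.png

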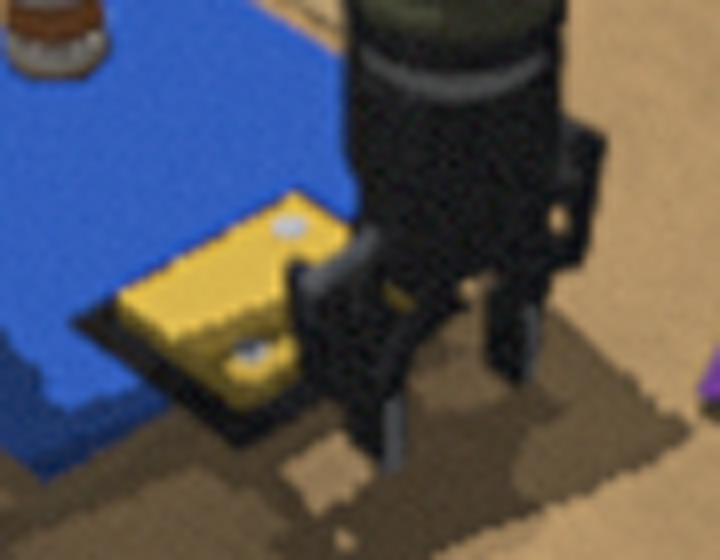

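```bash
python3 -c "
from h import *
c=dict(np.load('pics/side10.npz'))
for f in(-69,-91):
  for s in (-8.5-30,-8.5-44):
    print(f,s,[tuple(np.round((proj(c,E0+F*f/1e3+S*s/1e3+[0,0,z/1e3])-[200,150])*8)) for z in (22,27,32,37)])"
```

```text
-69 -38.5 [(np.float64(361.0), np.float64(445.0)), (np.float64(361.0), np.float64(435.0)), (np.float64(361.0), np.float64(425.0)), (np.float64(361.0), np.float64(414.0))]
-69 -52.5 [(np.float64(333.0), np.float64(463.0)), (np.float64(333.0), np.float64(453.0)), (np.float64(333.0), np.float64(443.0)), (np.float64(333.0), np.float64(432.0))]
-91 -38.5 [(np.float64(403.0), np.float64(475.0)), (np.float64(403.0), np.float64(465.0)), (np.float64(403.0), np.float64(455.0)), (np.float64(403.0), np.float64(445.0))]
-91 -52.5 [(np.float64(375.0), np.float64(493.0)), (np.float64(375.0), np.float64(483.0)), (np.float64(375.0), np.float64(473.0)), (np.float64(375.0), np.float64(463.0))]
```

Tip height reads about 27–32 mm (rear corners near (375–405, 470)), which is between skin top (24) and core top (36). Next I push forward.

Call:
jog_arm --commands '[{"jaw": 0.3,"linear": [20,0,0],"twist": [0,0,0]},{"jaw": 0.3,"linear": [38,0,0],"twist": [0,0,0]},{"jaw": 0.3,"linear": [44,0,0],"twist": [0,0,0]},{"jaw": 0.3,"linear": [50,0,0],"twist": [0,0,0]},{"jaw": 0.3,"linear": [56,0,0],"twist": [0,0,0]},{"jaw": 0.3,"linear": [62,0,0],"twist": [0,0,0]},{"jaw": 0.3,"linear": [68,0,0],"twist": [0,0,0]},{"jaw": 0.3,"linear": [68,0,0],"twist": [0,0,0]}]'

```text
clock: 9.4
tool_pos: [0.5956, 0.0508, 0.0235]
ee_rot: [0.681, 0.732, 0.001, 0.0]
force: [0.7, -0.6, 0.3]
gripper_width: 0.0596
```

```bash
python3 look.py 11;python3 meas.py 11
```

```text
t 9.40 f -11.1 s -7.7 z 23.5 rv [-0.002  0.001  0.   ] Ff -0.7 Fs 0.7 Fz 0.3 w 0.0596
top [433 109  11  27 252] [85.5 30.1] f [-681.3 -711.4 -717.6 -687.6] s [123.  120.8 206.1 208.3]
top [212 197  14  16 164] [40.6 47. ] f [ 5.6  1.5 42.  46. ] s [-58.1 -11.2  -7.7 -54.6]
```

View pics/v11.png

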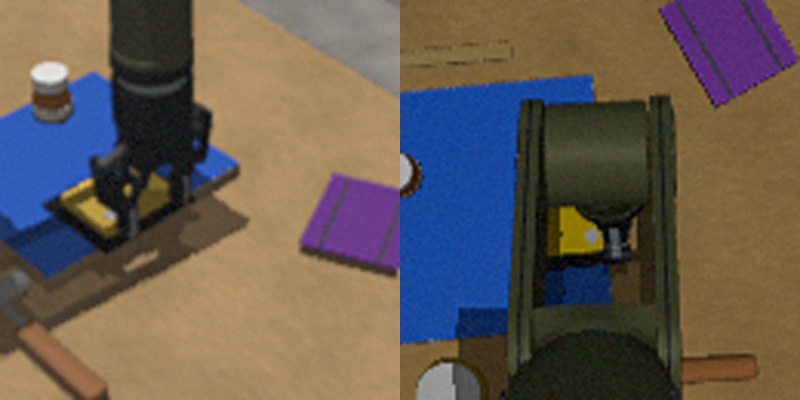

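Panel slides along with the tips. Last stretch of about 18 mm, then back off.

Call:
jog_arm --commands '[{"jaw": 0.3,"linear": [5,0,0],"twist": [0,0,0]},{"jaw": 0.3,"linear": [10,0,0],"twist": [0,0,0]},{"jaw": 0.3,"linear": [14,0,0],"twist": [0,0,0]},{"jaw": 0.3,"linear": [17,0,0],"twist": [0,0,0]},{"jaw": 0.3,"linear": [17,0,0],"twist": [0,0,0]},{"jaw": 0.3,"linear": [10,0,0],"twist": [0,0,0]},{"jaw": 0.3,"linear": [-30,0,0],"twist": [0,0,0]},{"jaw": 0.3,"linear": [-75,0,-20],"twist": [0,0,0]}]'

```text
clock: 10.3
tool_pos: [0.5988, -0.0245, 0.0413]
ee_rot: [0.68, 0.733, -0.001, -0.002]
force: [0.8, 0.4, -0.1]
gripper_width: 0.0597
```

Call:
jog_arm --commands '[{"jaw": 0.3,"linear": [-60,0,-60],"twist": [0,0,0]},{"jaw": 0.3,"linear": [-60,0,-120],"twist": [0,0,0]},{"jaw": 0.3,"linear": [-110,0,-120],"twist": [0,0,0]},{"jaw": 0.3,"linear": [-150,0,-120],"twist": [0,0,0]},{"jaw": 0.3,"linear": [-150,0,-120],"twist": [0,0,0]},{"jaw": 0.3,"linear": [-150,0,-120],"twist": [0,0,0]}]'

```text
clock: 10.9
tool_pos: [0.6106, -0.1767, 0.1614]
ee_rot: [0.681, 0.732, -0.001, -0.002]
force: [-0.3, 0.2, -0.8]
gripper_width: 0.0601
```

```bash
python3 look.py 12;python3 meas.py 12
```

```text
t 10.90 f -239.0 s -9.5 z 161.4 rv [0.003 0.001 0.001] Ff 0.3 Fs -0.3 Fz -0.8 w 0.0601
top [433 109  11  27 253] [85.5 30.1] f [-681.3 -711.4 -717.6 -687.6] s [123.  120.8 206.1 208.3]
top [196 183  26  31 669] [91.7 71.7] f [88.6 16.9 17.4 89.2] s [-55.4 -55.   36.7  36.3]
```

View pics/v12.png

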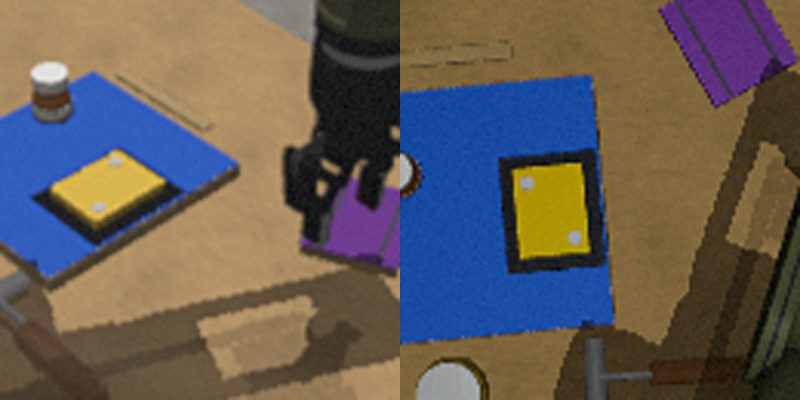

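The panel is flat and core up just inside the edge; core rear is at 17 mm, so the skin side is ~3 mm inside. As a check, I measure the skin directly and see whether anything else moved.

```bash
python3 -c "
from h import *
c=dict(np.load('pics/top12.npz')); c0=dict(np.load('pics/top0.npz'))
im=c['color'].astype(int); b=im[...,2]; r=im[...,0]
blue=(b>100)&(r<80)
hole=np.zeros(b.shape,bool); hole[175:225,190:232]=True
dark=((im.sum(2)<130)&hole)
hsv=cv2.cvtColor(c['color'],cv2.COLOR_RGB2HSV); yel=(hsv[...,0]>18)&(hsv[...,0]<35)&(hsv[...,1]>200)&(hsv[...,2]>100)&hole
m=dark.astype(np.uint8); m=cv2.morphologyEx(m,cv2.MORPH_OPEN,np.ones((2,2)))
rr,bx=rect(c,m,.024); bx=np.c_[bx/1e3,np.zeros(4)]-E0; print(rr,np.round(bx@F*1e3,1),np.round(bx@S*1e3,1))
m=big(blue,170,210)
rr,bx=rect(c,m,.02); bx=np.c_[bx/1e3,np.zeros(4)]-E0; print(np.round(bx@F*1e3,1),np.round(bx@S*1e3,1))
d=np.abs(c['color'].astype(int)-c0['color']).sum(2)>60
cv2.imwrite('pics/d.png',np.hstack([c['color'][:,:,::-1][100:300,130:],np.repeat((d*255).astype(np.uint8)[100:300,130:,None],3,2)]))
"
```

```text
((585.1734008789062, 110.89686584472656), (118.50142669677734, 100.1317367553711), 4.212091445922852) [99.7 -0.4 -0.4 99.7] [-73.  -73.   45.5  45.5]
[238.5  -0.6  -0.6 238.5] [-129.1 -129.1  129.2  129.2]
```

View pics/d.png

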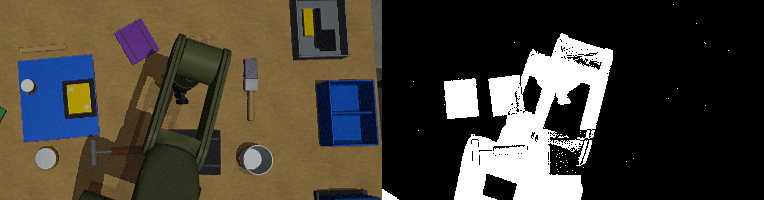

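The two readings disagree: from the core it is ~3 mm inside, from the skin outline ~0 mm. Nothing else shows as moved. There is plenty of time, so I will nudge it about 3 mm further to be safely within the 0–10 mm band.

```bash
python3 -c "
from h import *
to(-60,-9,80,0);to(-60,-9,22.5,0);to(9,-9,22.5,0)"
```

```text
lin [175.6   2.   80.8] tw [-0.006 -0.004  0.002]
lin [175.4   2.3 138.3] tw [-0.006 -0.004  0.002]
lin [244.4   2.4 138.5] tw [-0.006 -0.004  0.002]
```

Call:
jog_arm --commands '[{"jaw": 0.3,"linear": [50,2,25],"twist": [-0.006,-0.004,0.002]},{"jaw": 0.3,"linear": [95,2,50],"twist": [-0.006,-0.004,0.002]},{"jaw": 0.3,"linear": [140,2,75],"twist": [-0.006,-0.004,0.002]},{"jaw": 0.3,"linear": [170,2,100],"twist": [-0.006,-0.004,0.002]},{"jaw": 0.3,"linear": [175,2,130],"twist": [-0.006,-0.004,0.002]},{"jaw": 0.3,"linear": [175,2,138],"twist": [-0.006,-0.004,0.002]},{"jaw": 0.3,"linear": [175,2,138],"twist": [-0.006,-0.004,0.002]}]'

```text
clock: 11.7
tool_pos: [0.5956, 0.0028, 0.021]
ee_rot: [0.68, 0.733, -0.002, -0.002]
force: [-0.2, -0.1, 1.2]
gripper_width: 0.0601
```

```bash
python3 -c "
from h import *
where();to(9,-9,22.5,0)"
```

```text
t 11.70 f -58.9 s -11.2 z 21.0 rv [ 0.005  0.    -0.002] Ff -0.0 Fs -0.2 Fz 1.2 w 0.0601
lin [67.9  2.4 -1.5] tw [-0.005 -0.     0.002]
```

Call:
jog_arm --commands '[{"jaw": 0.3,"linear": [30,2,-1.5],"twist": [-0.005,0,0.002]},{"jaw": 0.3,"linear": [50,2,-1.5],"twist": [-0.005,0,0.002]},{"jaw": 0.3,"linear": [60,2,-1.5],"twist": [-0.005,0,0.002]},{"jaw": 0.3,"linear": [65,2,-1.5],"twist": [-0.005,0,0.002]},{"jaw": 0.3,"linear": [68,2,-1.5],"twist": [-0.005,0,0.002]},{"jaw": 0.3,"linear": [68,2,-1.5],"twist": [-0.005,0,0.002]}]'

```text
clock: 12.3
tool_pos: [0.5929, 0.0703, 0.023]
ee_rot: [0.681, 0.732, 0.0, 0.001]
force: [-0.3, -0.2, 0.0]
gripper_width: 0.0595
```

```bash
python3 -c "
from h import *
where()"
```

```text
t 12.30 f 8.6 s -9.0 z 23.0 rv [-0.001 -0.     0.   ] Ff -0.2 Fs -0.3 Fz 0.0 w 0.0595
```

Call:
jog_arm --commands '[{"jaw": 0.3,"linear": [-20,0,0],"twist": [0,0,0]},{"jaw": 0.3,"linear": [-60,0,0],"twist": [0,0,0]},{"jaw": 0.3,"linear": [-75,0,-50],"twist": [0,0,0]},{"jaw": 0.3,"linear": [-110,0,-90],"twist": [0,0,0]},{"jaw": 0.3,"linear": [-150,0,-130],"twist": [0,0,0]},{"jaw": 0.3,"linear": [-200,0,-140],"twist": [0,0,0]},{"jaw": 0.3,"linear": [-240,0,-140],"twist": [0,0,0]},{"jaw": 0.3,"linear": [-240,0,-140],"twist": [0,0,0]}]'

```text
clock: 13.1
tool_pos: [0.6115, -0.1769, 0.1648]
ee_rot: [0.683, 0.73, 0.0, 0.004]
force: [0.0, 0.4, -0.0]
gripper_width: 0.0595
```

```bash
python3 look.py 13;python3 meas.py 13; python3 -c "
from h import *
c=dict(np.load('pics/top13.npz'));im=c['color'].astype(int)
m=np.zeros(im.shape[:2],np.uint8); m[175:225,186:232]=(im.sum(2)<130)[175:225,186:232]
m=cv2.morphologyEx(m,cv2.MORPH_OPEN,np.ones((2,2)))
rr,bx=rect(c,m,.024); bx=np.c_[bx/1e3,np.zeros(4)]-E0; print(rr,np.round(bx@F*1e3,1),np.round(bx@S*1e3,1))
s=c=dict(np.load('pics/side13.npz'));cv2.imwrite('pics/s13.png',c['color'][:,:,::-1])"
```

```text
t 13.10 f -239.3 s -8.6 z 164.8 rv [-0.006 -0.005  0.007] Ff 0.4 Fs 0.1 Fz -0.0 w 0.0595
top [433 109  11  27 250] [85.5 29.7] f [-681.3 -711.  -717.2 -687.6] s [123.  120.9 206.1 208.3]
top [196 183  25  31 666] [91.4 71.5] f [91.6 20.1 19.9 91.4] s [-55.3 -55.5  36.   36.1]
((584.7230224609375, 113.88311767578125), (118.2973403930664, 100.19136810302734), 3.9961564540863037) [103.    2.8   2.3 102.5] [-72.9 -73.3  45.   45.4]
```

View pics/v13.png

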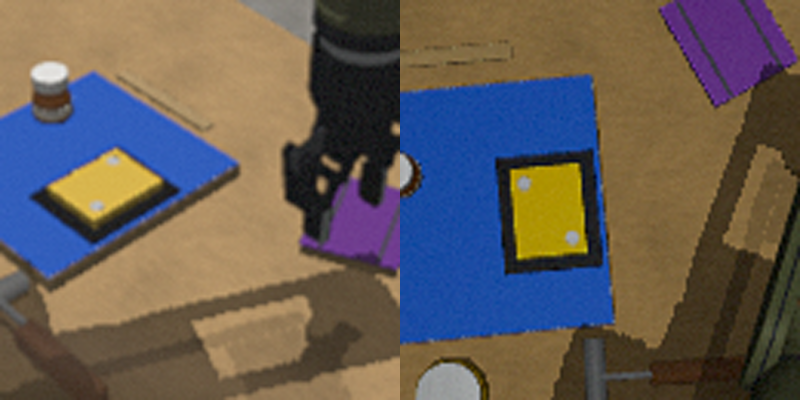

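View pics/s13.png

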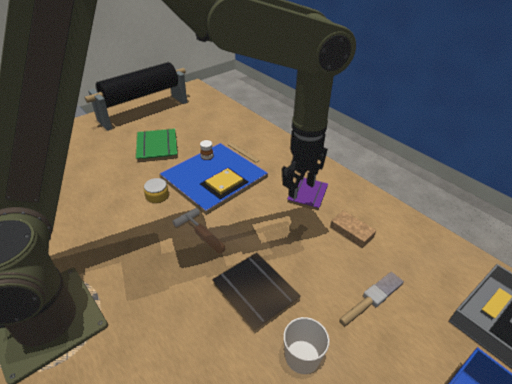

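The panel lies flat with its core up and its near side 2.5–6 mm inside the edge, square to it within about 0.01 rad. The gripper is clear in the air, and the other things are where they were.

```bash
python3 -c "
from cell import workorder
print(workorder.job_done())"
```

```text
the job is handed in; nothing more can be done
None
```

The panel now lies flat on the board with its yellow core up, and I handed the job in at about 13 s of the 58 s allowed. I pushed it against the board's edge with the open fingertips, raised its rear rim along an arc until it tipped over, then pushed it in by the core side and backed off.

- **Position:** the near side is 2.5–6 mm inside the edge. The skin outline gives about 2.5 mm and the core position about 6 mm; both are within the 1 cm allowed. The panel is square to the edge within about 0.01 rad and well inside the board's ends.
- **Extra push:** after the first push the two measurements disagreed (about 0 mm and 3 mm inside), so I pushed it about 3 mm further.
- **Surroundings:** in the last two pictures the other things looked to be in their starting places, and the gripper was clear of everything, with about zero force on the tool. In the top picture the arm hid part of the table, so this comparison was by eye for what it covered.

The tool reports no verdict, so I can't confirm how it was judged.

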